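Load a turned hub on the sprung stage

TASK

Take the flanged hub from among the turned parts on the bench and stand it, flange down, in the middle of the raised spring pad of the loading stage. With the hub on it, push the pad down and hold it there until the brass bolt at its side has slid fully over the steel catch, then let go, leaving the hub standing on the latched pad.

Things in the scene. Friction and masses are not known exactly. Their poses are not given: they have to be found in the camera images.
- hub: Aluminium hub standing on its flange: flange 64 mm across, 14 mm thick; above it a boss 36 mm across, to 50 mm total height (grip here); dark bore on top; 0.15 to 0.31 kg. Origin: centre of its underside, z up. Two flangeless aluminium parts near it are not wanted: a solid cylinder (44 mm across, 55 tall) and a tube (58 across, 40 tall); the three swap places.
- pad (a point): Centre of the top face of the spring pad, a steel disc 90 mm across, 10 thick, on a green stand. It moves straight down with the pad: 88 mm above the bench raised, 69 latched. z up, x to the bolt side: there the steel catch (22 wide) juts out, 42 to 58 mm from the centre, 12 mm under the pad's face; beyond it the bolt's green post, 70 to 100 mm out, 72 high, brass knob behind it.
- stage (a joint): How far the pad is pressed down, m: 0 raised (at the start), about 0.019 when held by the bolt, 0.024 hard stop. The catch clears the bolt at 0.019, so press to 0.020 to 0.024; pressing onto the stop does no harm. The spring needs 6 N to start, 14 N at 0.020; the hub's weight alone does not move it.
- bolt (a joint): How far the brass spring bolt has slid out towards the pad, m: 0 held back by the catch (at the start), 0.010 fully over the catch. It slides out by itself, in about half a second, while the pad is held at 0.020 or deeper; then it keeps the pad down.
There are look-alikes about, which are no part of the job. What is shaped like the hub but brown or purple is not meant.

How it is judged:
By the outcome, as a careful person would: the job done as asked, in the order asked, and still so for the second after the job is handed in, with the robot touching nothing.
It also fails if it takes over 38 s, if anything falls off the work surface, if the arm or the gripper's body presses on something with over 40 N, if the wrist force passes 120 N, or if a joint passes its speed limit or range.

ROBOT

A 7-joint arm with a two-finger parallel gripper is mounted at the origin on the work surface. World frame = base frame: x ahead of the robot, y to its left, z up, the work surface at z = 0. Lengths are in m, angles in degrees, forces in N, time in s.
With the tool pointing down it reaches from about 0.4 to 0.875 m from the base axis. Payload 6.5 kg.
Tool frame: the origin (TCP) lies at the very end of the fingers, on their centre line; the grasp point (between the pads) lies behind it (robot.grip_depth is the y of the grasp point in the tool frame, in m); y points along the fingers, x is the direction in which the jaws open and shut, and the axes are right-handed (so a half turn about y gives the same grasp; the last joint's range is limited). The gripper opens to 85 mm and grips with 20 to 120 N. Pads are 22 mm wide; open, the fingers measure 114 mm over their backs; the gripper's body (76 mm by 85 mm) begins 54 mm behind the grasp point. The pads swing forward as they close: fully open they stand 13 mm farther back than shut.
Start: joints at [-3.793, 30.733, -0.252, 88.115, 0.149, 61.152, -4.079], TCP at [0.65, 0, 0.231] pointing down, gripper open.
Joint ranges: [-154.64, 154.64], [-21.42, 123.67], [-72.66, 72.17], [13.99, 137.28], [-74.86, 254.86], [10.95, 109.41], [-158.01, 158.01]. Speed limits (degrees/s): [136.94, 136.94, 180, 180, 180, 180, 180].

INTERFACE

Orientations are given as a 3x3 rotation matrix whose columns are the frame's x, y, z axes.
In Python, from bench import readout, capture, get_calibration, robot gives the robot as it stands.
- The arm moves only by the tool drive_tool, never from a script. Its argument "increments" is a list of rows, each a list of 3 entries, a list of its own where there are three numbers: the turn, a rotation vector about the world's x, y, z in degrees, then the shift along the world's x, y, z in m, then the opening in per cent of the stroke, from 0 (shut) to 100 (fully open). In form: [[[wx, wy, wz], [dx, dy, dz], grip], ...]. A call has 1 to 10 rows; each row is the pose to reach, as a shift and turn from the pose commanded when the call began; what a row does not reach only later rows make up. A row lasts 1/10 s, in which the tool goes at most 50 mm and 8.59 degrees, less where a joint would pass 70% of its speed; a pose out of reach is approached as far as the arm can. A call with a gripper value outside its range is refused whole. The fingers move at their own pace and stop on an object; "newtons" is the grip in N (left out, the last holds). Time passes only in rows, so rows that repeat a pose let the fingers close. It gives the time, the measured TCP pose, the force and the opening at its end, in the units of the state.
- readout.read_state(): the state, without advancing time (a new reading comes with each control period).
- capture(name): name is "scene" or "side" or "wrist"; returns the picture (400x640x3 uint8, blue, green, red); there is no depth.
- get_calibration(name): a dict with "fx", "fy", "cx", "cy" (pixels), "xyz" and "attitude" of the camera in the world; the wrist camera has in their place "tool_from_camera" (4x4, takes a point from camera to tool coordinates, whose origin is the TCP and whose axes are the tool frame's). Camera axes: x right, y down, z forward; pixel columns grow to the right and rows downward; lengths in m; the calibration is good to about 2 mm. A picture is of the moment at which its call begins: read the wrist's pose just before it. get_calibration takes no time and is no camera call.
- robot.finish_job(): hands the job in, once; it reports no verdict.
The state is a dict: "clock": time; "joint_pos": joint angles; "qd": joint speeds; "effort": joint torques, N m; "tcp_pos": TCP position; "orientation": TCP orientation; "ft_force": force on the tool from outside, world axes, zero at the start; "torque": the same for the moment, N m; "gripper_width": opening from 0.0 (shut) to 1.0 (fully open).
Only numpy, scipy, OpenCV 4.12 (cv2) and the standard library are available. Lean on these libraries where they do the work, as an engineer would, in place of code of your own. Each camera call takes 0.05 s, during which the arm holds its last target.

## Working session

There is one attempt and no reset: what is moved stays moved. The work goes in short steps, Python scripts to look and compute and a tool call to move; the robot and the scene stay as the last step left them, time stands still between calls to the robot, and variables do not carry over. Pictures are saved under pics/ and viewed, and the job is handed in when it is done.

Besides the shell and the picture viewer there is one more tool, called after "Request:" in YAML: its name, and indented under it one key for each argument. drive_tool: Moves the arm, as the interface text tells. Its arguments: {"type":"object","properties":{"increments":{"type":"array","items":{"type":"array"}},"newtons":{"type":"number"}},"required":["increments"]}

```bash
mkdir -p pics; ls; python3 - <<'E'
from bench import readout, capture, get_calibration, robot
import cv2
for n in ["scene","side","wrist"]:
    if n=="wrist": print(readout.read_state())
    cv2.imwrite(f"pics/{n}0.png",capture(n)); print(n,get_calibration(n))
print(robot.grip_depth)
E
```

```text
pics
scene {'fx': 455.48693734497476, 'fy': 455.48693734497476, 'cx': 327.4716016907528, 'cy': 191.59721210265982, 'xyz': array([0.88994728, 0.71649781, 0.84744414]), 'attitude': array([[-0.85891942,  0.38061066, -0.34262654],
       [ 0.51201729,  0.62546728, -0.58875205],
       [-0.00978362, -0.68112129, -0.73210523]])}
side {'fx': 475.0145185380638, 'fy': 475.0145185380638, 'cx': 325.2388030884671, 'cy': 197.17104769850303, 'xyz': array([ 0.15098062, -0.66211233,  0.72968788]), 'attitude': array([[ 0.8989713 , -0.26100676,  0.35174717],
       [-0.43797418, -0.54556269,  0.7145208 ],
       [ 0.00540538, -0.79638987, -0.60475943]])}
{'clock': 0.1, 'joint_pos': array([-3.7929379 , 30.77226558, -0.25590376, 88.16439406,  0.15020704,
       61.15209402, -4.0806247 ]), 'qd': array([-0.06755954, -0.13794468, -0.02451216, -0.15407959, -0.05244162,
        0.02803295,  0.04853082]), 'effort': array([ 3.24486806e-03, -5.84563243e+01,  1.05254464e+00, -2.59778756e+01,
        1.26798821e-02,  4.59515359e-03, -1.40434165e-05]), 'tcp_pos': array([ 6.49437746e-01, -3.38900707e-06,  2.30514892e-01]), 'orientation': array([[ 9.99998813e-01, -1.53863694e-03, -8.49765395e-05],
       [ 8.47933320e-05, -1.19136140e-04,  9.99999989e-01],
       [-1.53864704e-03, -9.99998809e-01, -1.19005532e-04]]), 'ft_force': array([ 0.61147232,  0.17868289, -0.65339917]), 'torque': array([ 0.01622369,  0.01745056, -0.00615594]), 'gripper_width': 1.0000271812024426}
wrist {'fx': 353.12330150783026, 'fy': 353.12330150783026, 'cx': 317.74349262399954, 'cy': 200.6121518783127, 'tool_from_camera': array([[ 9.99999797e-01, -6.13180337e-04, -1.72735997e-04,
         4.96619175e-04],
       [-2.63677767e-05, -3.10759123e-01,  9.50488699e-01,
        -1.43238715e-01],
       [-6.36500268e-04, -9.50488501e-01, -3.10759077e-01,
         7.90001876e-02],
       [ 0.00000000e+00,  0.00000000e+00,  0.00000000e+00,
         1.00000000e+00]])}
-0.0187
```

View pics/scene0.png

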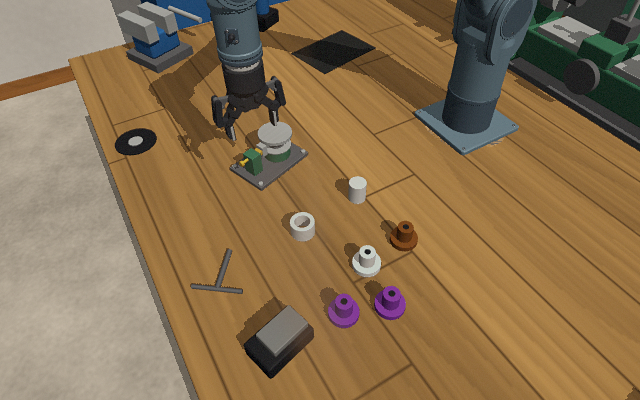

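View pics/side0.png

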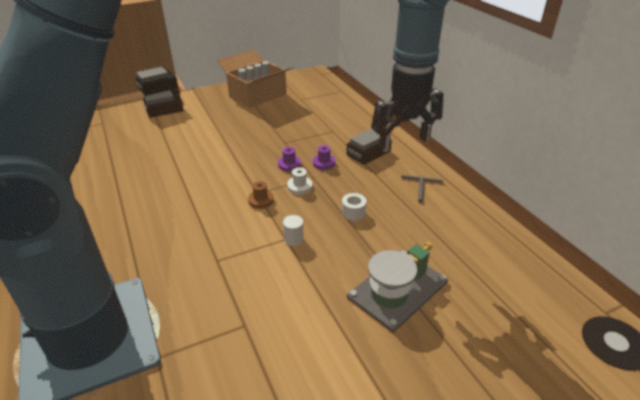

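View pics/wrist0.png

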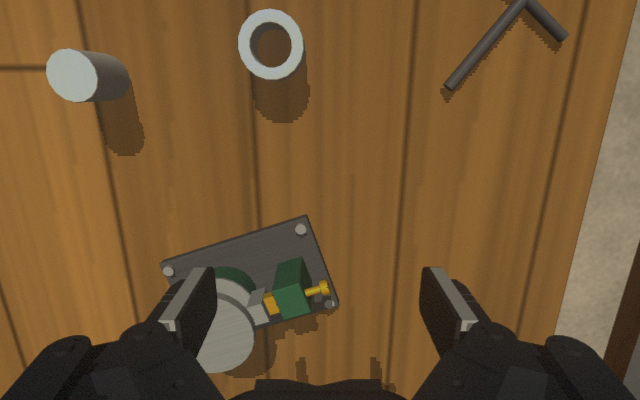

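The scene view shows these hub-like parts: aluminium flanged hub at (367,260), brown at (404,236), purple at (344,310) and (391,302), plain cylinder at (357,190) and tube at (302,226). Only (367,260) is bare aluminium with a flange and a dark bore. The stage is at about (272,150). I'll confirm in enlarged crops.

```bash
python3 - <<'E'
import cv2
def c(n,x,y,w,h,s): 
    im=cv2.imread(f"pics/{n}0.png")[y:y+h,x:x+w]; cv2.imwrite(f"pics/{n}_c{x}.png",cv2.resize(im,None,fx=s,fy=s,interpolation=cv2.INTER_CUBIC))
c("scene",330,225,80,60,10); c("scene",220,110,100,75,8); c("side",270,155,80,60,10); c("side",340,230,120,90,6)
E
```

```text
(no output)
```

View pics/scene_c330.png

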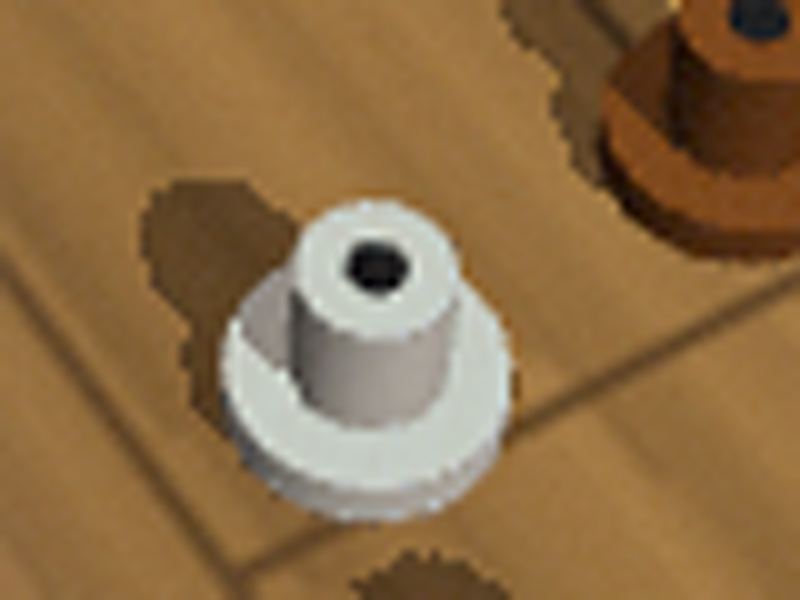

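View pics/scene_c220.png

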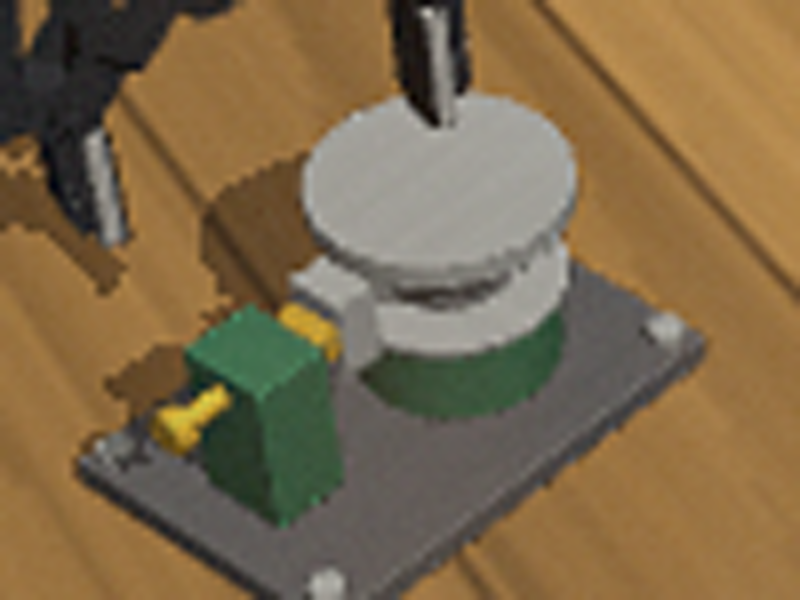

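View pics/side_c270.png

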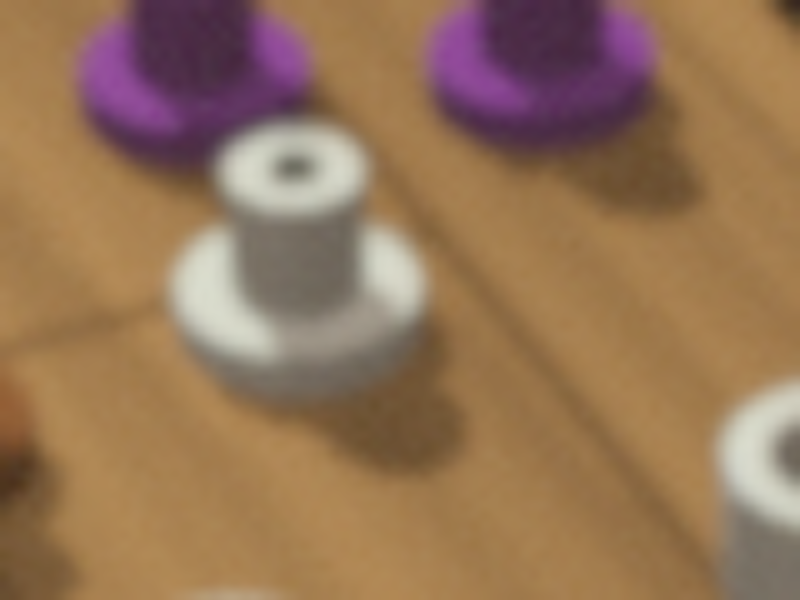

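View pics/side_c340.png

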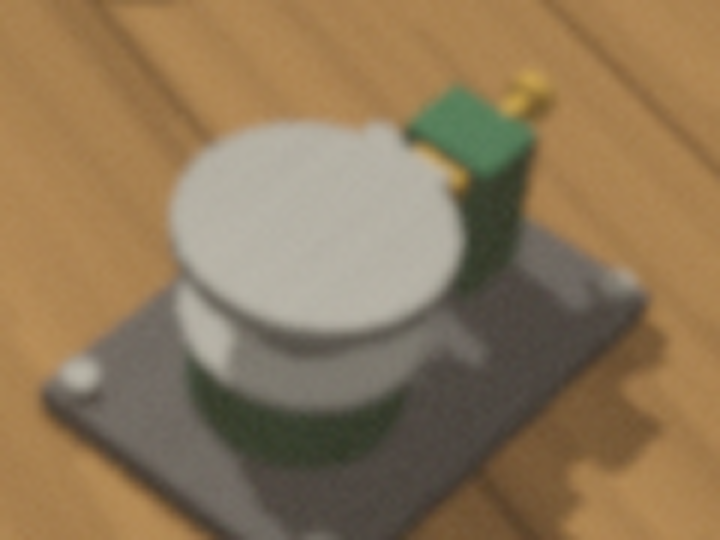

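```bash
cat > h.py <<'E'
import numpy as np
from bench import get_calibration
def onz(n,u,v,z):
    c=get_calibration(n); d=c["attitude"]@np.array([(u-c["cx"])/c["fx"],(v-c["cy"])/c["fy"],1]); p=np.array(c["xyz"]); return p+d*(z-p[2])/d[2]
def onzw(u,v,z,s):
    c=get_calibration("wrist"); T=c["tool_from_camera"]; R=s["orientation"]
    d=R@T[:3,:3]@np.array([(u-c["cx"])/c["fx"],(v-c["cy"])/c["fy"],1]); p=R@T[:3,3]+s["tcp_pos"]; return p+d*(z-p[2])/d[2]
E
python3 - <<'E'
from h import *
for nm,z,a,b in [("hub",.05,(367.25,251.4),(298.8,171.25)),("pad",.088,(274.5,132.1),(392.5,267.6)),("post",.072,(252.6,153.6),(418.2,251.6)),
 ("cyl",.055,(357,183),(293,223)),("tube",.04,(302,220),(354,203)),("brown",.05,(405,226),(260,187)),("purA",.05,(343,300),(324,152)),("purB",.05,(391,293),(289,155))]:
    p,q=onz("scene",*a,z),onz("side",*b,z); print(nm,p.round(4),q.round(4))
E
```

```text
hub [0.5334 0.2686 0.05  ] [0.5334 0.2682 0.05  ]
pad [ 0.544 -0.147  0.088] [ 0.5423 -0.1541  0.088 ]
post [ 0.6215 -0.1181  0.072 ] [ 0.6221 -0.1262  0.072 ]
cyl [0.4436 0.0919 0.055 ] [0.4387 0.0814 0.055 ]
tube [0.6074 0.1131 0.04  ] [0.6035 0.1029 0.04  ]
brown [0.4227 0.2551 0.05  ] [0.4211 0.2462 0.05  ]
purA [0.6392 0.3399 0.05  ] [0.6318 0.324  0.05  ]
purB [0.5497 0.3758 0.05  ] [0.5406 0.3506 0.05  ]
```

```bash
cat >> h.py <<'E'
import cv2
def proj(n,P,s=None):
    c=get_calibration(n); P=np.atleast_2d(P)
    if n=="wrist":
        T=c["tool_from_camera"]; R=s["orientation"]@T[:3,:3]; t=s["orientation"]@T[:3,3]+s["tcp_pos"]
    else: R=np.array(c["attitude"]); t=np.array(c["xyz"])
    q=(P-t)@R; return np.c_[c["fx"]*q[:,0]/q[:,2]+c["cx"],c["fy"]*q[:,1]/q[:,2]+c["cy"]]
def circ(x,y,z,r):
    a=np.linspace(0,2*np.pi,73); return np.c_[x+r*np.cos(a),y+r*np.sin(a),0*a+z]
def crop(im,x,y,w,h,s,curves,name):
    o=cv2.resize(im[y:y+h,x:x+w],None,fx=s,fy=s,interpolation=cv2.INTER_CUBIC)
    for k,cv in enumerate(curves):
        p=((cv-[x,y]+.5)*s-.5).round().astype(int); cv2.polylines(o,[p.reshape(-1,1,2)],False,[(0,0,255),(255,0,0),(255,0,255)][k%3],1)
    cv2.imwrite(name,o)
E
python3 - <<'E'
from h import *
P=[circ(.543,-.150,.088,.045),circ(.543,-.150,.078,.045)]
H=[circ(.5334,.2684,.05,.018),circ(.5334,.2684,.014,.032),circ(.5334,.2684,0,.032)]
s=cv2.imread("pics/scene0.png"); d=cv2.imread("pics/side0.png")
crop(s,220,110,100,75,4,[proj("scene",c) for c in P],"pics/a.png")
crop(d,340,230,100,75,4,[proj("side",c) for c in P],"pics/b.png")
crop(s,330,225,100,75,4,[proj("scene",c) for c in H],"pics/c.png")
crop(d,260,155,100,75,4,[proj("side",c) for c in H],"pics/d.png")
cv2.imwrite("pics/ov.png",np.vstack([np.hstack([cv2.imread(f"pics/{k}.png") for k in p]) for p in ("ab","cd")]))
E
```

```text
(no output)
```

View pics/ov.png

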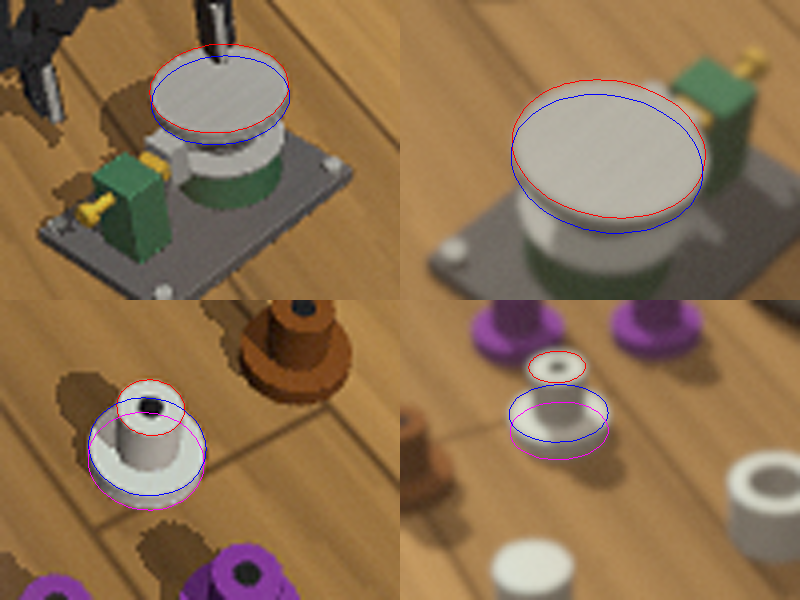

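The crops confirm the aluminium flanged hub at (367,260), and both cameras put it at (0.533, 0.268). The pad is at about (0.543, -0.150), with the bolt direction about 19° from x. I'll move above the hub.

Request:
drive_tool:
  increments:
    - [[0,0,0],[-0.03,0.05,0],80]
    - [[0,0,0],[-0.05,0.09,0],80]
    - [[0,0,0],[-0.07,0.13,0],80]
    - [[0,0,0],[-0.09,0.17,-0.02],80]
    - [[0,0,0],[-0.1,0.21,-0.04],80]
    - [[0,0,0],[-0.116,0.25,-0.06],80]
    - [[0,0,0],[-0.116,0.268,-0.08],80]
    - [[0,0,0],[-0.116,0.268,-0.08],80]
    - [[0,0,0],[-0.116,0.268,-0.08],80]
    - [[0,0,0],[-0.116,0.268,-0.08],80]

```text
clock: 1.15
tcp_pos: [0.5352, 0.2663, 0.1521]
orientation: [[1.0, 0.001, 0.002], [-0.002, -0.001, 1.0], [0.001, -1.0, -0.001]]
ft_force: [0.1, -0.3, -0.7]
gripper_width: 0.803
```

```bash
python3 - <<'E'
from h import *
from bench import readout,capture
s=readout.read_state(); im=capture("wrist")
print(s["clock"],s["tcp_pos"],s["orientation"].round(3),s["gripper_width"])
cv2.imwrite("pics/w1r.png",im)
H=[circ(.5334,.2684,.05,.018),circ(.5334,.2684,.014,.032)]
crop(im,0,0,640,400,1,[proj("wrist",c,s) for c in H],"pics/w1.png")
E
```

```text
1.15 [0.53523018 0.2662626  0.15209915] [[ 1.     0.001  0.002]
 [-0.002 -0.001  1.   ]
 [ 0.001 -1.    -0.001]] 0.8028574682669651
```

View pics/w1.png

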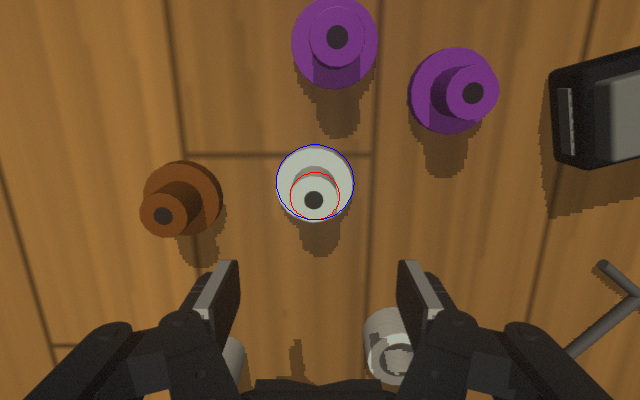

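The wrist view shows the aluminium hub with its bore at (314,199), matching the projected estimate within about 1 px. The brown hub is to its left and the purple ones are above, with clear finger paths. I'll descend and grip.

Request:
drive_tool:
  increments:
    - [[0,0,0],[-0.001,0,-0.03],80]
    - [[0,0,0],[-0.001,0,-0.07],80]
    - [[0,0,0],[-0.001,0,-0.1],80]
    - [[0,0,0],[-0.001,0,-0.12],80]
    - [[0,0,0],[-0.001,0,-0.131],80]
    - [[0,0,0],[-0.001,0,-0.131],80]
    - [[0,0,0],[-0.001,0,-0.131],80]
    - [[0,0,0],[-0.001,0,-0.131],80]
  newtons: 80

```text
clock: 2.0
tcp_pos: [0.5342, 0.2684, 0.0218]
orientation: [[1.0, 0.002, 0.0], [-0.0, 0.001, 1.0], [0.002, -1.0, 0.001]]
ft_force: [0.3, 0.2, 0.3]
gripper_width: 0.803
```

Request:
drive_tool:
  increments:
    - [[0,0,0],[0,0,0],20]
    - [[0,0,0],[0,0,0],20]
    - [[0,0,0],[0,0,0],20]
    - [[0,0,0],[0,0,0],20]
    - [[0,0,0],[0,0,0],20]
    - [[0,0,0],[0,0,0],20]
    - [[0,0,0],[0,0,0],20]

```text
clock: 2.7
tcp_pos: [0.5334, 0.2682, 0.0213]
orientation: [[1.0, 0.001, -0.0], [0.0, 0.0, 1.0], [0.001, -1.0, 0.0]]
ft_force: [-1.4, -0.2, 7.5]
gripper_width: 0.387
```

```bash
python3 - <<'E'
from h import *
from bench import readout,capture
print(readout.read_state()); im=capture("side"); crop(im,220,90,160,120,5,[],"pics/g1.png")
E
```

```text
{'clock': 2.7, 'joint_pos': array([-28.4628615 ,  42.26393127,  -3.49619249, 102.57842285,
         4.08653929,  35.23200346, -34.38566118]), 'qd': array([-0.05265862,  0.03828188, -0.06709247, -0.10213064,  0.06518843,
        0.02492401, -0.09411501]), 'effort': array([-2.32838653e-02, -5.62171197e+01,  3.25788930e-01, -1.65844148e+01,
        4.97438747e-02, -6.06890023e-01,  3.97241005e-03]), 'tcp_pos': array([0.53335813, 0.26823468, 0.02130333]), 'orientation': array([[ 9.99999709e-01,  7.59415035e-04, -6.88941740e-05],
       [ 6.86334640e-05,  3.43324484e-04,  9.99999939e-01],
       [ 7.59438641e-04, -9.99999653e-01,  3.43272263e-04]]), 'ft_force': array([-1.4378201 , -0.21058218,  7.45027591]), 'torque': array([-0.2062764 ,  0.35237871,  0.01064698]), 'gripper_width': 0.3872993774647015}
```

View pics/g1.png

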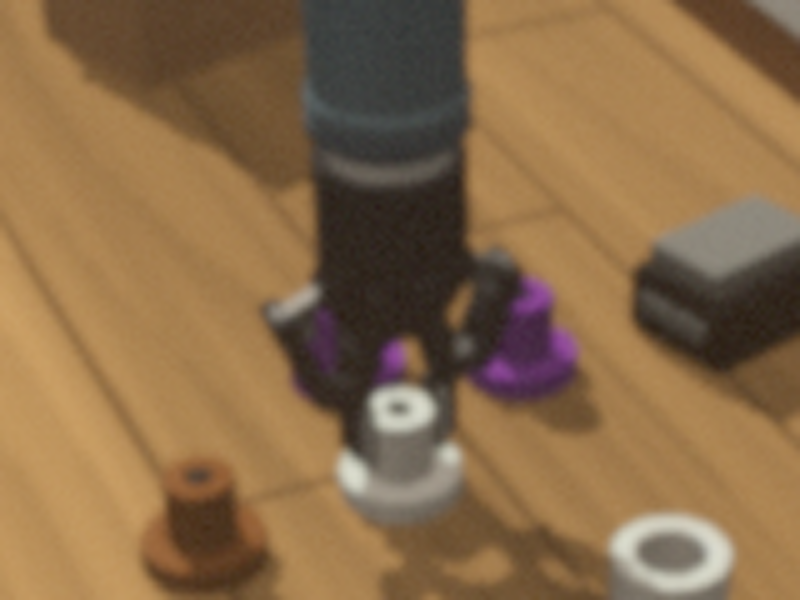

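The side view shows the fingers closed on the aluminium hub's boss, with the purple and brown hubs untouched. I'll lift.

Request:
drive_tool:
  increments:
    - [[0,0,0],[0,0,0.005],20]
    - [[0,0,0],[0,0,0.02],20]
    - [[0,0,0],[0,0,0.04],20]
    - [[0,0,0],[0,0,0.07],20]
    - [[0,0,0],[0,0,0.1],20]
    - [[0,0,0],[0,-0.02,0.13],20]
    - [[0,0,0],[0,-0.05,0.15],20]
    - [[0,0,0],[0,-0.08,0.15],20]
    - [[0,0,0],[0,-0.11,0.15],20]
    - [[0,0,0],[0,-0.14,0.15],20]

```text
clock: 3.75
tcp_pos: [0.5329, 0.1268, 0.1715]
orientation: [[1.0, 0.001, -0.0], [0.0, 0.0, 1.0], [0.001, -1.0, 0.0]]
ft_force: [0.1, -0.6, -2.0]
gripper_width: 0.383
```

Request:
drive_tool:
  increments:
    - [[0,0,0],[0,-0.04,0],20]
    - [[0,0,0],[0,-0.08,0],20]
    - [[0,0,0],[0,-0.12,0],20]
    - [[0,0,0],[0.005,-0.16,0],20]
    - [[0,0,0],[0.01,-0.2,0],20]
    - [[0,0,0],[0.01,-0.23,0],20]
    - [[0,0,0],[0.01,-0.24,0],20]
    - [[0,0,0],[0.01,-0.24,0],20]
    - [[0,0,0],[0.01,-0.24,0],20]
    - [[0,0,0],[0.01,-0.24,0],20]

```text
clock: 4.75
tcp_pos: [0.5431, -0.1097, 0.1705]
orientation: [[1.0, 0.0, -0.003], [0.003, 0.001, 1.0], [0.0, -1.0, 0.001]]
ft_force: [0.5, 0.4, -1.5]
gripper_width: 0.386
```

```bash
python3 - <<'E'
from h import *
from bench import readout,capture
s=readout.read_state(); im=capture("wrist")
print(s["clock"],s["tcp_pos"],s["orientation"].round(3),s["gripper_width"],s["ft_force"])
cv2.imwrite("pics/w2r.png",im)
crop(im,0,0,640,400,1,[proj("wrist",circ(.543,-.150,.088,.045),s),proj("wrist",circ(.543,-.150,.078,.045),s)],"pics/w2.png")
E
```

```text
4.75 [ 0.54313966 -0.10974077  0.17046461] [[ 1.     0.    -0.003]
 [ 0.003  0.001  1.   ]
 [ 0.    -1.     0.001]] 0.38644495510344384 [ 0.46820209  0.39263861 -1.54596827]
```

View pics/w2.png

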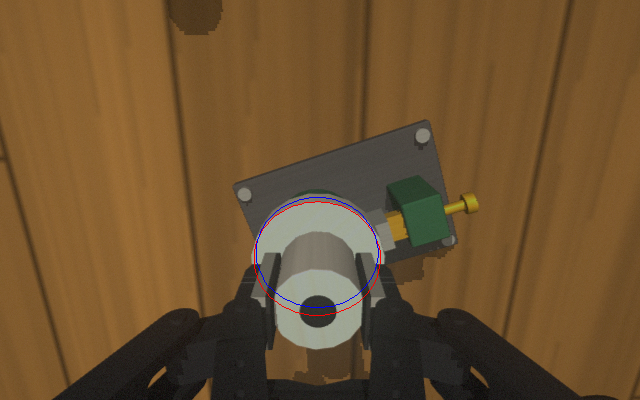

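```bash
python3 - <<'E'
from h import *
from bench import readout
s=readout.read_state(); im=cv2.imread("pics/w2r.png")
t=s["tcp_pos"]
crop(im,220,160,200,150,4,[proj("wrist",circ(.543,-.150,.088,.045),s),proj("wrist",circ(t[0],t[1],t[2]-.0213+.014,.032),s),proj("wrist",circ(t[0],t[1],t[2]-.0213+.05,.018),s)],"pics/w2c.png")
E
```

```text
(no output)
```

View pics/w2c.png

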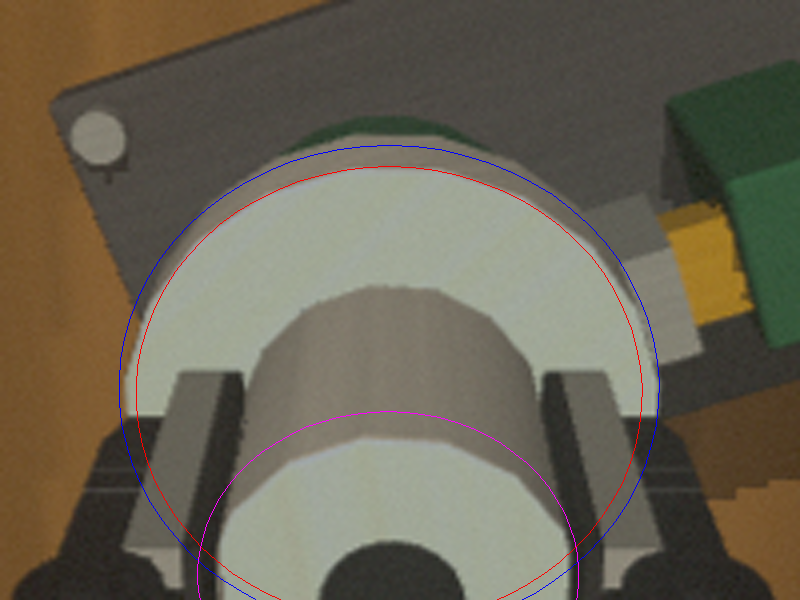

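The wrist crop leaves it unclear whether the bright disc is the flange or the pad behind it. I'll check the hub from the fixed cameras.

```bash
python3 - <<'E'
from h import *
from bench import readout,capture
a=capture("scene"); b=capture("side")
s=readout.read_state();t=s["tcp_pos"];print(t)
C=[circ(.543,-.150,.088,.045),circ(t[0],t[1],t[2]-.0213+.014,.032),circ(t[0],t[1],t[2]-.0213+.05,.018)]
crop(a,220,70,100,100,6,[],"pics/e.png");crop(a,220,70,100,100,4,[proj("scene",c) for c in C],"pics/a.png")
crop(b,340,170,100,100,4,[proj("side",c) for c in C],"pics/b.png")
cv2.imwrite("pics/ov2.png",np.hstack([cv2.imread(f"pics/{k}.png") for k in "ab"]))
E
```

```text
[ 0.54307235 -0.11055511  0.1703172 ]
```

View pics/ov2.png

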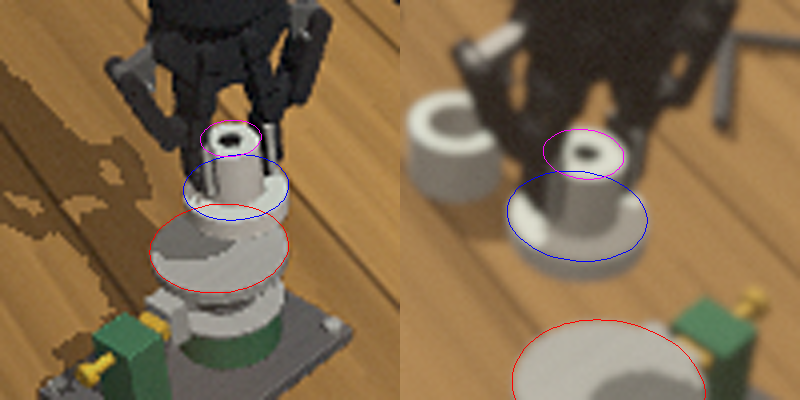

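View pics/e.png

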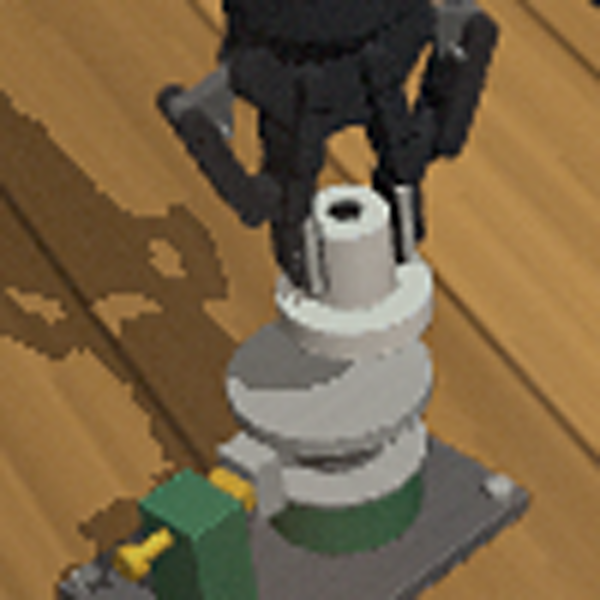

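```bash
python3 - <<'E'
from h import *
from bench import readout
from scipy.optimize import least_squares
s=readout.read_state()
im=cv2.imread("pics/w2r.png"); crop(im,270,260,100,100,6,[],"pics/w2b.png")
def tri(obs):
    f=lambda p:np.concatenate([(proj(n,p,s)[0]-o) for n,o in obs]); r=least_squares(f,[.54,-.11,.2]); return r.x.round(4),r.fun.round(1)
print(tri([("scene",(277.2,104.3)),("side",(386.4,207.9))]))
print(tri([("scene",(277.2,104.3)),("side",(386.4,207.9)),("wrist",(318,311))]))
print(s["tcp_pos"])
# pad triangulate
print(tri([("scene",(274.5,132.1)),("side",(392.5,267.6))]))
E
```

```text
(array([ 0.5443, -0.1107,  0.1988]), array([-0.5, -0. , -0.4,  0. ]))
(array([ 0.5436, -0.1125,  0.1999]), array([-0.6, -0.9, -0.1,  0.2, -0. , -0.1]))
[ 0.54307235 -0.11055511  0.1703172 ]
(array([ 0.5436, -0.1514,  0.0849]), array([-0.5, -0. , -0.4,  0. ]))
```

View pics/w2b.png

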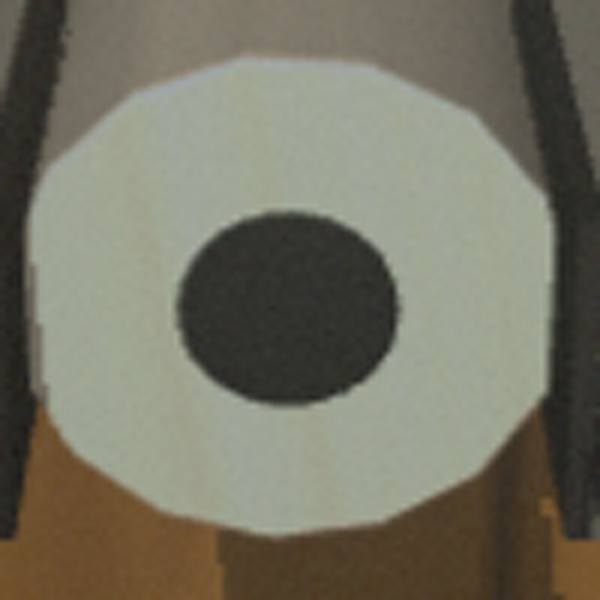

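The hub is held upright, and its bore triangulates to within about 1 mm of the tool axis. I'll pass over the pad to y ≈ -0.25, so the wrist camera sees the pad unobstructed.

Request:
drive_tool:
  increments:
    - [[0,0,0],[0,-0.04,0],20]
    - [[0,0,0],[0,-0.08,0],20]
    - [[0,0,0],[0,-0.11,0],20]
    - [[0,0,0],[0,-0.13,0],20]
    - [[0,0,0],[0,-0.14,0],20]
    - [[0,0,0],[0,-0.14,0],20]
    - [[0,0,0],[0,-0.14,0],20]
    - [[0,0,0],[0,-0.14,0],20]

```text
clock: 5.7
tcp_pos: [0.5435, -0.2499, 0.1702]
orientation: [[1.0, -0.0, -0.003], [0.003, 0.001, 1.0], [-0.0, -1.0, 0.001]]
ft_force: [-0.0, 0.1, -2.3]
gripper_width: 0.385
```

```bash
python3 - <<'E'
from h import *
from bench import readout,capture
s=readout.read_state(); im=capture("wrist")
print(s["clock"],s["tcp_pos"],s["orientation"].round(3),s["gripper_width"],s["ft_force"])
np.save("s3.npy",s,allow_pickle=True)
cv2.imwrite("pics/w3r.png",im)
crop(im,180,20,300,200,2.6,[proj("wrist",circ(.543,-.150,.088,.045),s)],"pics/w3.png")
E
```

```text
5.7 [ 0.54345056 -0.24989647  0.17021918] [[ 1.    -0.    -0.003]
 [ 0.003  0.001  1.   ]
 [-0.    -1.     0.001]] 0.3845397955607651 [-0.01526443  0.10618228 -2.25333216]
```

View pics/w3.png

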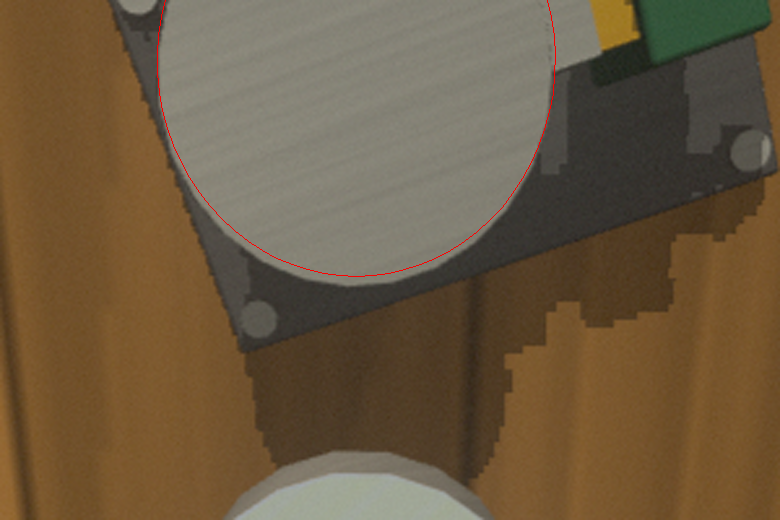

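```bash
python3 - <<'E'
from h import *
s=np.load("s3.npy",allow_pickle=True).item(); im=cv2.imread("pics/w3r.png")
crop(im,220,0,200,150,4,[proj("wrist",circ(.543,-.152,.088,.045),s)],"pics/w3b.png")
E
```

```text
(no output)
```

View pics/w3b.png

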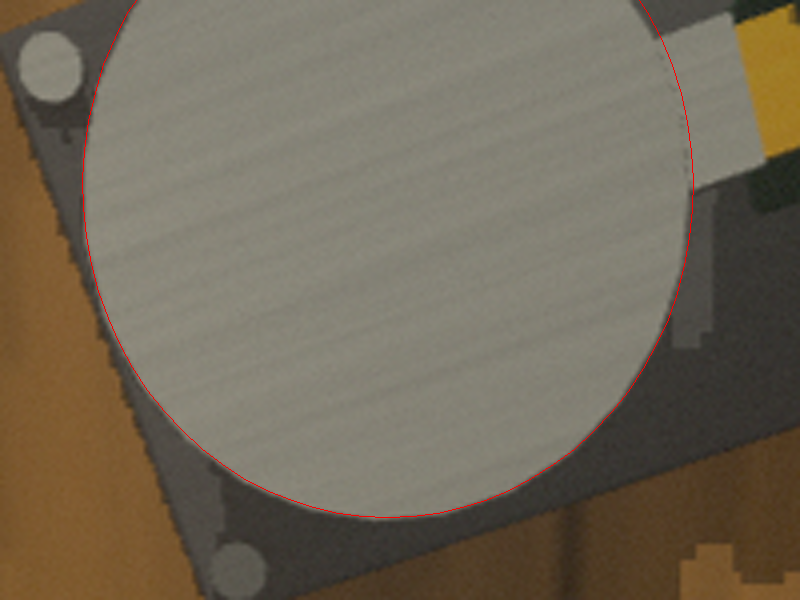

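The wrist view shows the full pad. The projected 90 mm circle at (0.543, -0.152) fits its rim almost exactly, so I'm using that. I'll move back over the pad and down to just above it.

Request:
drive_tool:
  increments:
    - [[0,0,0],[0,0.03,0],20]
    - [[0,0,0],[0,0.06,0],20]
    - [[0,0,0],[0,0.085,0],20]
    - [[0,0,0],[0,0.1,0],20]
    - [[0,0,0],[0,0.1,-0.015],20]
    - [[0,0,0],[0,0.1,-0.03],20]
    - [[0,0,0],[0,0.1,-0.045],20]
    - [[0,0,0],[0,0.1,-0.055],20]
    - [[0,0,0],[0,0.1,-0.055],20]
    - [[0,0,0],[0,0.1,-0.055],20]

```text
clock: 6.75
tcp_pos: [0.5432, -0.1521, 0.1156]
orientation: [[1.0, 0.0, -0.0], [0.0, -0.0, 1.0], [0.0, -1.0, -0.0]]
ft_force: [0.5, -0.8, -1.9]
gripper_width: 0.389
```

Request:
drive_tool:
  increments:
    - [[0,0,0],[0,0,0],20]
    - [[0,0,0],[0,0,0],20]
    - [[0,0,0],[0,0,0],20]
    - [[0,0,0],[0,0,0],20]

```text
clock: 7.15
tcp_pos: [0.5432, -0.1521, 0.1156]
orientation: [[1.0, 0.0, -0.0], [0.0, -0.0, 1.0], [0.0, -1.0, -0.0]]
ft_force: [-0.4, -0.1, -2.6]
gripper_width: 0.386
```

```bash
python3 - <<'E'
from h import *
from bench import readout,capture
s=readout.read_state(); print(s["tcp_pos"])
a=capture("scene"); b=capture("side")
t=s["tcp_pos"]
C=[circ(.543,-.152,.088,.045),circ(t[0],t[1],t[2]-.0213+.014,.032),circ(t[0],t[1],t[2]-.0213,.032)]
crop(a,230,80,100,100,4,[proj("scene",c) for c in C],"pics/a.png")
crop(b,340,200,100,100,4,[proj("side",c) for c in C],"pics/b.png")
cv2.imwrite("pics/ov3.png",np.hstack([cv2.imread(f"pics/{k}.png") for k in "ab"]))
E
```

```text
[ 0.54316796 -0.15205142  0.11557434]
```

View pics/ov3.png

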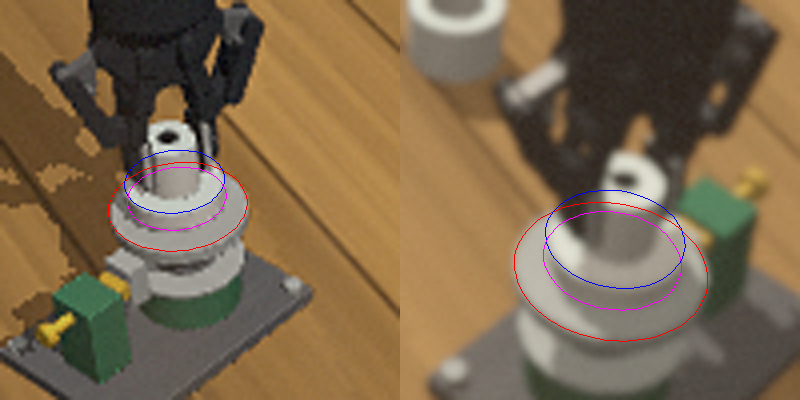

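The hub is centred over the pad and a few mm above it. I'll lower gently and watch the force.

Request:
drive_tool:
  increments:
    - [[0,0,0],[0,0,-0.002],20]
    - [[0,0,0],[0,0,-0.003],20]
    - [[0,0,0],[0,0,-0.004],20]
    - [[0,0,0],[0,0,-0.005],20]
    - [[0,0,0],[0,0,-0.005],20]

```text
clock: 7.75
tcp_pos: [0.5429, -0.152, 0.1101]
orientation: [[1.0, -0.0, 0.0], [-0.0, 0.0, 1.0], [-0.0, -1.0, 0.0]]
ft_force: [-0.7, 1.0, -1.8]
gripper_width: 0.382
```

Request:
drive_tool:
  increments:
    - [[0,0,0],[0,0,-0.001],20]
    - [[0,0,0],[0,0,-0.002],20]
    - [[0,0,0],[0,0,-0.002],20]

```text
clock: 8.05
tcp_pos: [0.5431, -0.1521, 0.1087]
orientation: [[1.0, 0.0, 0.0], [-0.0, -0.0, 1.0], [0.0, -1.0, -0.0]]
ft_force: [-1.2, 0.6, 4.3]
gripper_width: 0.388
```

Contact came at TCP z ≈ 0.109, as predicted. Now I'll press down by about 22 mm.

Request:
drive_tool:
  increments:
    - [[0,0,0],[0,0,-0.003],20]
    - [[0,0,0],[0,0,-0.006],20]
    - [[0,0,0],[0,0,-0.009],20]
    - [[0,0,0],[0,0,-0.012],20]
    - [[0,0,0],[0,0,-0.015],20]
    - [[0,0,0],[0,0,-0.018],20]
    - [[0,0,0],[0,0,-0.021],20]
    - [[0,0,0],[0,0,-0.022],20]
    - [[0,0,0],[0,0,-0.022],20]
    - [[0,0,0],[0,0,-0.022],20]

```text
clock: 9.05
tcp_pos: [0.5432, -0.1521, 0.0875]
orientation: [[1.0, 0.0, 0.0], [-0.0, -0.0, 1.0], [0.0, -1.0, -0.0]]
ft_force: [-4.1, 1.5, 13.0]
gripper_width: 0.393
```

Request:
drive_tool:
  increments:
    - [[0,0,0],[0,0,-0.001],20]
    - [[0,0,0],[0,0,-0.001],20]
    - [[0,0,0],[0,0,-0.001],20]
    - [[0,0,0],[0,0,-0.001],20]
    - [[0,0,0],[0,0,-0.001],20]
    - [[0,0,0],[0,0,-0.001],20]
    - [[0,0,0],[0,0,-0.001],20]
    - [[0,0,0],[0,0,-0.001],20]

```text
clock: 9.85
tcp_pos: [0.5432, -0.1521, 0.0865]
orientation: [[1.0, 0.0, 0.0], [-0.0, -0.0, 1.0], [0.0, -1.0, -0.0]]
ft_force: [-5.1, 0.2, 13.1]
gripper_width: 0.386
```

```bash
python3 - <<'E'
from h import *
from bench import readout,capture
a=capture("scene"); b=capture("side")
C=[circ(.543,-.152,.088,.045),circ(.543,-.152,.0655,.045)]
crop(a,220,100,100,100,4,[proj("scene",c) for c in C[1:]],"pics/a.png")
crop(b,350,220,100,100,4,[proj("side",c) for c in C[1:]],"pics/b.png")
cv2.imwrite("pics/ov4.png",np.hstack([cv2.imread(f"pics/{k}.png") for k in "ab"]))
E
```

```text
(no output)
```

View pics/ov4.png

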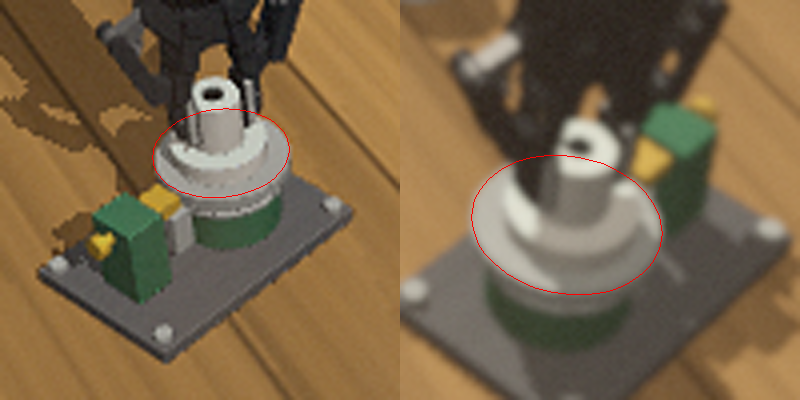

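The bolt appears over the catch, with the knob drawn up to the post. One enlarged check before letting go.

```bash
python3 - <<'E'
from h import *
from bench import capture
crop(capture("scene"),235,140,50,40,14,[],"pics/bolt.png")
E
```

```text
(no output)
```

View pics/bolt.png

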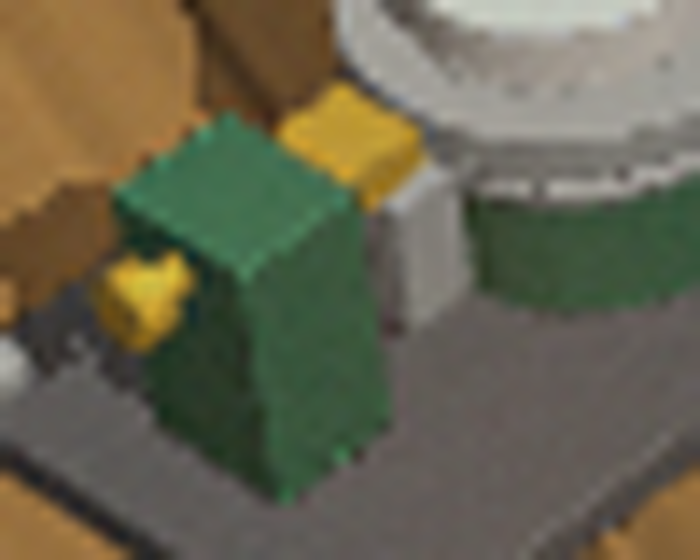

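The brass bolt at (350,145) in the crop lies over the grey catch, and the knob is drawn in close to the post. I'll ease up to the latched height and then open.

Request:
drive_tool:
  increments:
    - [[0,0,0],[0,0,0.001],20]
    - [[0,0,0],[0,0,0.002],20]
    - [[0,0,0],[0,0,0.003],20]
    - [[0,0,0],[0,0,0.004],20]
    - [[0,0,0],[0,0,0.004],20]
    - [[0,0,0],[0,0,0.004],20]
  newtons: 20

```text
clock: 10.6
tcp_pos: [0.5432, -0.1521, 0.0903]
orientation: [[1.0, 0.0, 0.0], [-0.0, -0.0, 1.0], [0.0, -1.0, -0.0]]
ft_force: [-3.7, 1.7, 11.0]
gripper_width: 0.393
```

Request:
drive_tool:
  increments:
    - [[0,0,0],[0,0,0],45]
    - [[0,0,0],[0,0,0],52]
    - [[0,0,0],[0,0,0],60]
    - [[0,0,0],[0,0,0],68]
    - [[0,0,0],[0,0,0],75]
    - [[0,0,0],[0,0,0],75]
    - [[0,0,0],[0,0,0],75]
    - [[0,0,0],[0,0,0],75]

```text
clock: 11.4
tcp_pos: [0.543, -0.152, 0.0893]
orientation: [[1.0, -0.0, -0.0], [0.0, -0.0, 1.0], [-0.0, -1.0, -0.0]]
ft_force: [-0.5, -0.3, -0.4]
gripper_width: 0.746
```

```bash
python3 - <<'E'
from h import *
from bench import readout,capture
s=readout.read_state(); print(s["clock"],s["tcp_pos"],s["gripper_width"],s["ft_force"])
im=capture("wrist"); cv2.imwrite("pics/w5.png",im)
E
```

```text
11.4 [ 0.54298249 -0.15200158  0.08927685] 0.7464250622407611 [-0.53047873 -0.31731362 -0.42241381]
```

View pics/w5.png

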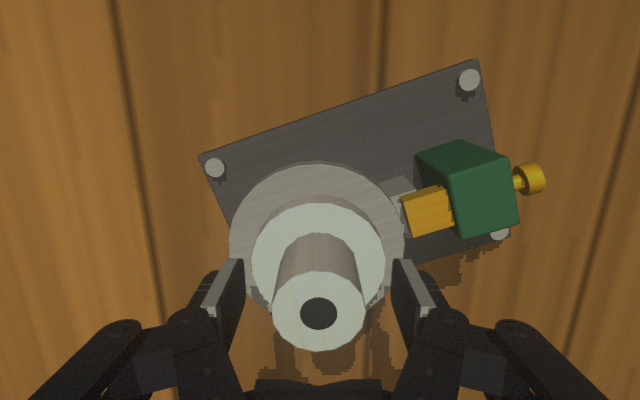

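The hub stands free, central on the pad, with its bore at (318,313) and the fingers clear on both sides. I'll retreat straight up.

Request:
drive_tool:
  increments:
    - [[0,0,0],[0,0,0.01],75]
    - [[0,0,0],[0,0,0.03],75]
    - [[0,0,0],[0,0,0.06],75]
    - [[0,0,0],[0,0,0.09],75]
    - [[0,0,0],[0,0,0.12],75]
    - [[0,0,0],[0,-0.03,0.14],75]
    - [[0,0,0],[0,-0.06,0.15],75]
    - [[0,0,0],[0,-0.08,0.15],75]
    - [[0,0,0],[0,-0.08,0.15],75]
    - [[0,0,0],[0,-0.08,0.15],75]

```text
clock: 12.45
tcp_pos: [0.5429, -0.2317, 0.2396]
orientation: [[1.0, 0.0, 0.001], [-0.001, 0.0, 1.0], [0.0, -1.0, 0.0]]
ft_force: [0.0, 0.9, 0.3]
gripper_width: 0.749
```

```bash
python3 - <<'E'
from h import *
from bench import readout,capture
s=readout.read_state(); print(s["clock"],s["tcp_pos"],s["ft_force"])
w=capture("wrist"); a=capture("scene"); b=capture("side")
C=[circ(.543,-.152,.069,.045),circ(.543,-.152,.083,.032),circ(.543,-.152,.119,.018)]
crop(w,220,60,200,200,4,[proj("wrist",c,s) for c in C],"pics/w6.png")
crop(w,220,20,200,200,2,[proj("wrist",c,s) for c in C],"pics/c.png")
crop(a,220,100,100,100,4,[proj("scene",c) for c in C],"pics/a.png")
crop(b,350,220,100,100,4,[proj("side",c) for c in C],"pics/b.png")
cv2.imwrite("pics/ov6.png",cv2.resize(np.hstack([cv2.imread(f"pics/{k}.png") for k in "abc"]),None,fx=.66,fy=.66))
E
```

```text
12.45 [ 0.54286482 -0.23171565  0.23962451] [0.04923734 0.92248621 0.29819418]
```

View pics/ov6.png

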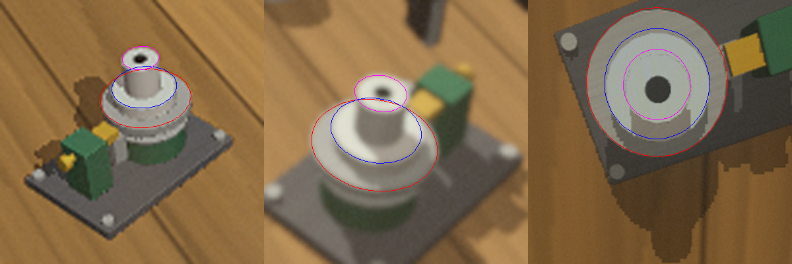

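The final views show the pad at latched height (circle at z = 0.069 fits), the hub upright and central, the bolt over the catch and the arm clear. I'll hand it in.

```bash
python3 -c "
from bench import robot; print(robot.finish_job())"
```

```text
the job is handed in; nothing more can be done
None
```

The aluminium hub is standing flange down on the latched pad, the bolt is over the catch, and the job was handed in at about 12.6 s of the 38 s allowed.

- **Pick and place:** I gripped the hub by its boss and set it down at (0.543, -0.152). The wrist camera's fit of the pad's rim gave that as the pad's centre.
- **Press and latch:** I pressed to about 22 mm at roughly 15 N and held for about 1 s. An enlarged view showed the brass bolt over the catch. I then eased up to the latched height, opened the gripper and withdrew.
- **Last checks:** All three cameras agreed with a pad at latched height (69 mm) and an upright hub within about 1–2 mm of centre. The arm was clear, with about zero wrist force.
- **Disagreements:** The first pad position from the two fixed cameras differed by up to 7 mm, which is why I used the wrist view. In the air, the flange looked 2–3 mm lower than predicted, but contact came at the expected height.

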